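# Charge the melting pan with wax and bring up the resin in the tongs

## Task

We are making wax medium: take up the aluminium tray with the wooden handle, tip all four blocks of wax off its open end into the steel pan on the hot plate, then set the empty tray back down flat on the table and let go of it. Now grip the spring tongs, close their jaws on the lump of resin that lies on the white tile, lift it and carry it over the middle of the pan; finish still gripping the tongs with the resin held in their jaws a few centimetres above the pan's rim, ready to go in - do not put it down or let go. Never touch the resin with the gripper itself, and leave the jars, the bottle and the eraser where they stand.

Things in the scene. Friction and masses are not known exactly. Their poses are not given: they have to be found in the camera images.
- hotplate: round white hot plate (165 mm across, 36 mm tall, switched off) with an open round steel pan on it; all one fixed piece. Origin: centre of its underside on the table; z up. The pan is 147 mm across at the rim, 128 mm at its floor, wall 3 mm, with two small wire side handles (90 mm from the centre along +y and -y, 79 mm above the table)
- pan_floor (a point): centre of the pan's inner floor, 45 mm above the table, z up
- pan_rim (a point): centre of the pan's mouth at rim height, 86 mm above the table, z up
- tray: loose aluminium tray with a wooden handle, 0.13 kg. Origin: centre of its floor's underside; x points to the open end (spout), z up. Floor 130 mm long (x -65 to +65), 110 mm wide at the back, 84 mm at the spout, 2.5 mm thick; back wall 20 mm tall, side walls falling from 20 to 12 mm; no wall at the spout. Wax starts to slide at 26 to 36 degrees of slope
- tray_handle (a point): middle of the wooden handle: 122.5 mm behind the tray's origin, 26 mm above its underside; the handle is 75 mm long (along the tray's x), 20 mm tall, 16 mm wide; to be pinched across that width
- tray_spout (a point): middle of the tray's open edge, on its floor: 65 mm ahead of the origin
- wax_0: moulded block of pale yellow wax, 34x26x15 mm, 14 g, lying in the tray; origin: centre of its underside
- wax_1: moulded block of pale yellow wax, 34x26x15 mm, 14 g, lying in the tray; origin: centre of its underside
- wax_2: moulded block of pale yellow wax, 34x26x15 mm, 14 g, lying in the tray; origin: centre of its underside
- wax_3: moulded block of pale yellow wax, 34x26x15 mm, 14 g, lying in the tray; origin: centre of its underside
- tongs: steel spring tongs lying flat on the plywood bridge, 0.085 kg, 196 mm long, 20 mm tall, two arms side by side. Origin: on the hinge pin, level with the underside; x points along the middle line to the jaws, z up. This is the pose of the pin and the left (+y) arm: when two fingers squeeze the tongs it turns by half the joint value, while the middle line stays put between the fingers
- tongs_arm (a joint): angle by which the tongs are closed: 0 = open at rest, about 0.19 rad with the jaws on the resin, 0.42 at most. A spring opens them: closing starts at about 3 N on each arm at the grip point and takes 6 N where the jaws meet the resin
- tongs_grip (a point): where to grip the tongs: on the middle line, 75 mm from the pin, 10 mm above the underside (mid-height), fingers outside the two arms. The flat handle parts reach from 36 to 108 mm from the pin; at rest they are 59 mm apart here over their outsides, and 44 mm (arms parallel) when the jaws are 36 mm apart: the jaws move twice as far as this point
- tongs_jaws (a point): middle between the jaws at rest: on the middle line 152 mm from the pin (77 mm ahead of the grip point), 11 mm above the underside; jaws 30 mm long (137 to 167 mm from the pin), 22 mm tall, 66 mm apart inside and 74 mm outside at rest
- bridge: low plywood bridge standing over the paint tubes, fixed; its flat top is 360x300 mm (x by y) and 95 mm above the table; origin: on the table under its centre; tongs, tile, resin, bottle, eraser and one jar are on it
- tile: white glazed tile, 80x80x6 mm, fixed on the bridge; origin: centre of its underside
- resin: the lump of resin: pale faceted lump, about 37 mm across whichever way it is turned and 30 mm tall, 25 to 49 g, lying on the tile (whose top is 6 mm above the bridge); origin: centre of its underside. Sticky and brittle goods: only the tongs may touch it.
- dropper: small brown dropper bottle, 34 mm across, 102 mm tall, at the back right of the plywood bridge; a bystander; origin: centre of its underside
- eraser: worn pale eraser, 22x50x13 mm, at the right of the plywood bridge; a bystander; origin: centre of its underside
- jar_0: small black pigment jar with a grey lid, 44 mm across, 66 mm tall, at the back right of the plywood bridge; a bystander; origin: centre of its underside
- jar_1: small black pigment jar with a grey lid, 44 mm across, 68 mm tall, on the near edge of the table by the tray; a bystander; origin: centre of its underside
- jar_2: small black pigment jar with a grey lid, 44 mm across, 71 mm tall, on the near edge of the table by the tray; a bystander; origin: centre of its underside

How it is judged (in metres and radians):
On the way, in this order (a step that is already met when the one before it is completed fails the run):
1. the tray is tipped with its open end over the pan (angle between tray's own z axis and vertical above 0.35 rad and horizontal distance between tray_spout and pan_rim below 0.1 m and z of tray_spout in the frame of pan_rim above -0.03 m).
2. all four blocks of wax are in the pan (horizontal distance between each of wax_0, wax_1, wax_2, wax_3 and pan_rim below 0.068 m and z of wax_0 in the frame of pan_floor between -0.01 and 0.041 m and z of wax_1 in the frame of pan_floor between -0.01 and 0.041 m and z of wax_2 in the frame of pan_floor between -0.01 and 0.041 m and z of wax_3 in the frame of pan_floor between -0.01 and 0.041 m).
3. the empty tray stands flat on the table again, let go (height (world z) of tray below 0.012 m and angle between tray's own z axis and vertical below 0.12 rad and contact force between the fingers and tray below 0.1 N and linear speed of tray below 0.05 m/s), for 0.2 s.
4. the resin is lifted off the tile in the closed tongs (z of resin in the frame of tile above 0.03 m and contact force between resin and tongs above 0.5 N and value of joint tongs_arm above 0.06 rad and contact force between the fingers and tongs above 1 N), for 0.3 s.
At the end, for the whole second after the job is handed in: All wax lies in the pan below its rim; the tray stands flat on the table (7 degrees, 12 mm), let go; the gripped tongs (closed by over 0.06 rad) hold the resin still, its underside 12 to 150 mm above the rim, within 45 mm of the pan's centre line, touching neither gripper nor pan (all of step 2 and all of step 3 and contact force between resin and tongs above 0.5 N and value of joint tongs_arm above 0.06 rad and contact force between the fingers and tongs above 1 N and horizontal distance between resin and pan_rim below 0.045 m and z of resin in the frame of pan_rim between 0.012 and 0.15 m and contact force between resin and the fingers below 0.05 N and contact force between resin and hotplate below 0.05 N and linear speed of resin below 0.05 m/s); the arm keeps its last pose, push and grip.
It fails at once if the gripper touches the resin (contact force between the fingers and resin above 0.3 N).
It fails at once if a bystander is moved by more than 30 mm (distance of any of dropper, eraser, jar_0, jar_1, jar_2 from where it was at the start of the episode above 0.03 m).
It also fails if it takes over 72 s, if anything falls off the work surface, if the arm or the gripper's body presses on something with over 40 N, if the wrist force passes 120 N, or if a joint passes its speed limit or range.

## Robot

A 7-joint arm with a two-finger parallel gripper is mounted at the origin on a cart in front of the work surface, level with it; the furniture and walls round the work are solid. World frame = base frame: x ahead of the robot, y to its left, z up, the work surface at z = 0. Lengths are in mm, angles in rad, forces in N, time in s.
With the tool pointing down it reaches from about 400 to 850 mm from the base axis. Payload 6.9 kg.
Tool frame: the origin (TCP) lies midway between the tips of the shut fingers; the grasp point (between the pads) lies 19 mm behind it (arm.tcp_to_grasp is the distance from the TCP to the grasp point, in mm); z points along the fingers, y is the line along which they close (so a half turn about z gives the same grasp; the last joint's range is limited). The gripper opens to 85 mm and grips with 20 to 120 N. Pads are 22 mm wide; open, the fingers measure 114 mm over their backs; the gripper's body (76 mm by 85 mm) begins 54 mm behind the grasp point. The pads swing forward as they close: fully open they stand 13 mm farther back than shut.
Start: joints at [1.367, 0.507, -0.238, 1.5, 0.126, 1.149, -0.155], TCP at [189.918, -595.435, 231.275] pointing down, gripper open.
Joint ranges: [-3.08, 3.08], [-0.24, 2.05], [-1.43, 1.35], [0, 2.5], [-1.52, 4.66], [0.17, 1.96], [-2.89, 2.89]. Speed limits (rad/s): [2.39, 2.39, 3.14, 3.14, 3.14, 3.14, 3.14].

## Interface

Orientations are given as a unit quaternion [w, x, y, z].
In Python, from rig import arm gives the robot as it stands. The module is installed in compiled form; this text tells all that it offers.
- The arm moves only by the shell command python3 -m handwheel 'ROWS'. ROWS is JSON, a list of rows, each an object of numbers: "wx", "wy", "wz": the turn, a rotation vector about the tool's x, y, z in rad; "dx", "dy", "dz": the shift along the tool's x, y, z in mm; "grip": the opening, from -1 (shut) to 1 (fully open). A call has 1 to 20 rows; each row shifts and turns the commanded pose from where the row before left it, along the tool's axes as they then stand; what a row does not reach is not made up. A row lasts 1/12 s, in which the tool goes at most 41.7 mm and 7.16 degrees, less where a joint would pass 70% of its speed; a pose out of reach is approached as far as the arm can. A call is refused whole if a number of a shift passes 41.7 or a number of a turn 0.125, either way. A call with a gripper value outside its range is refused whole. The fingers move at their own pace and stop on an object; the grip force is fixed at half the most. Time passes only in rows, so rows that do not move let the fingers close. It gives the time, the measured TCP pose, the force, the opening and the grip force at its end, in the units of the state.
- arm.state(): the state, without advancing time (a new reading comes with each control period).
- arm.get_image(name): name is "scene" or "top"; returns a dict with "frame" (400x640x3 uint8, blue, green, red), "K" (3x3 intrinsics, pixels), "rvec" (rotation vector, rad) and "tvec" (3), from world to camera coordinates, as OpenCV has them. Camera axes: x right, y down, z forward; pixel columns grow to the right and rows downward; lengths in mm; the calibration is good to about 2 mm. A picture is of the moment at which its call begins. There is no depth.
- arm.finish_job(): hands the job in; it is judged then, once.
The state is a dict: "t": time; "qpos": joint angles; "qd": joint speeds; "effort": joint torques, N m; "eef_pos": TCP position; "tool_rot": TCP orientation; "ft_force": force on the tool from outside, world axes, zero at the start; "wrist_torque": the same for the moment, N m; "finger_gap": opening from 0.0 (shut) to 1.0 (fully open); "grip_force": force on a finger pad.
Only numpy, scipy, OpenCV 4.12 (cv2) and the standard library are available. Lean on these libraries where they do the work, as an engineer would, in place of code of your own. Each camera call takes 0.05 s, during which the arm holds its last target. There are 200 camera calls.

## Working session

There is one attempt and no reset: what is moved stays moved. The work goes in short steps, Python scripts to look and compute and a shell command to move; the robot and the scene stay as the last step left them, time stands still between calls to the robot, and variables do not carry over. Pictures are saved under pics/ and viewed, at most 10 in all, crops included, and the job is handed in when it is done.

```bash
mkdir -p pics
python3 - <<'E'
from rig import arm
import cv2,numpy as np
for n in("scene","top"):
    im=arm.get_image(n); cv2.imwrite(f"pics/{n}0.png",im["frame"]); R=cv2.Rodrigues(np.array(im["rvec"]))[0]
    print(n,np.array(im["K"]).round(1).tolist(),(-R.T@np.array(im["tvec"]).ravel()).round(0),R.round(2).tolist())
s=arm.state(); print(s); print(arm.tcp_to_grasp)
E
```

```text
scene [[365.4, 0.0, 324.2], [0.0, 365.4, 194.1], [0.0, 0.0, 1.0]] [ 82. 832. 827.] [[-0.92, -0.4, -0.01], [-0.24, 0.57, -0.79], [0.32, -0.72, -0.62]]
top [[402.8, 0.0, 314.4], [0.0, 402.8, 196.5], [0.0, 0.0, 1.0]] [ 177.  -11. 1422.] [[0.02, -1.0, 0.0], [-0.98, -0.02, -0.2], [0.2, 0.0, -0.98]]
{'t': 0.1, 'qpos': array([ 1.36748841,  0.50825232, -0.23754962,  1.50101432,  0.12569523,
        1.14889758, -0.15475773]), 'qd': array([ 0.00081136, -0.00107075, -0.00067905, -0.00214645, -0.0008052 ,
        0.00052848,  0.00103498]), 'effort': array([-5.58738233e-03, -6.21838188e+01, -2.19422020e+00, -2.50205308e+01,
        1.27221242e-02,  7.92687584e-03, -5.23882761e-05]), 'eef_pos': array([ 189.75973266, -595.03443066,  230.52452345]), 'tool_rot': array([-7.81046549e-04,  9.88098005e-01,  1.53823618e-01, -1.28606640e-04]), 'ft_force': array([-0.08182173, -0.65943142,  0.1059521 ]), 'wrist_torque': array([-0.01995013, -0.00422458,  0.02545574]), 'grip_force': 0.0, 'finger_gap': 1.002138813704641}
18.700000000000003
```

View pics/scene0.png

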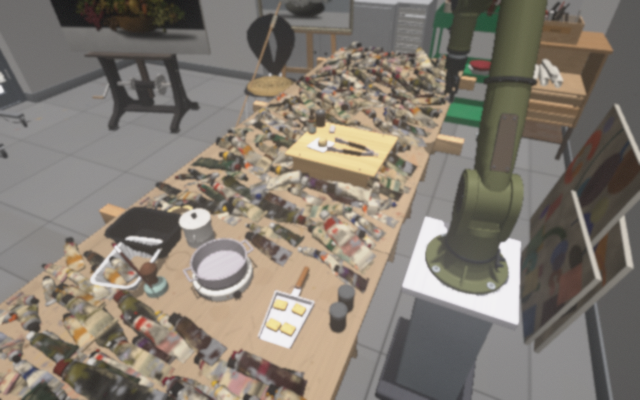

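View pics/top0.png

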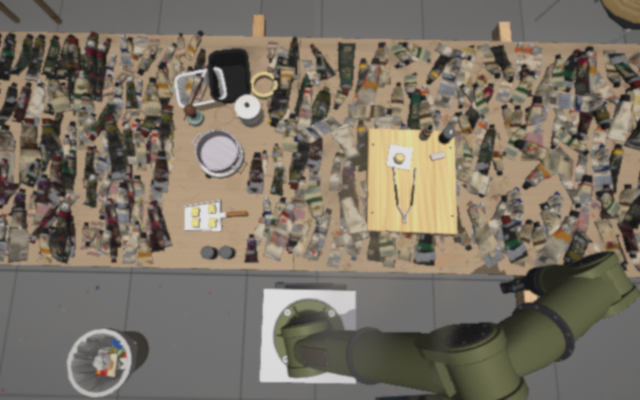

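The scene view shows the tray with its handle at (302,282), the pan at (220,265) and the bridge at (343,150). In the top view the tray is at (203,215) with its handle to the right at (235,214), the pan at (219,153), the jars at (208,253) and (226,253), the tongs' pin at (404,218) with the jaws up near (404,170), and the tile with the resin at (400,157). Next I'll measure these properly.

```bash
cat > h.py <<'E'
import cv2,numpy as np
from rig import arm
from scipy.spatial.transform import Rotation as Ro
def ray(im,uv):
    K=np.array(im["K"]);R=cv2.Rodrigues(np.array(im["rvec"]))[0]
    c=-R.T@np.array(im["tvec"]).ravel(); d=R.T@np.linalg.inv(K)@np.array([uv[0],uv[1],1.]); return c,d
def cast(im,uv,z):
    c,d=ray(im,uv); return (c+d*(z-c[2])/d[2]).round(1)
def proj(im,p):
    return cv2.projectPoints(np.array(p,float).reshape(-1,3),np.array(im["rvec"],float),np.array(im["tvec"],float),np.array(im["K"],float),None)[0].reshape(-1,2)
def pose():
    s=arm.state(); w,x,y,z=s["tool_rot"]; R=Ro.from_quat([x,y,z,w])
    return np.array(s["eef_pos"]),R,s
def blobs(im,lo,hi,box,amin=8):
    h=cv2.cvtColor(im["frame"],cv2.COLOR_BGR2HSV); x0,y0,x1,y1=box; m=np.zeros(h.shape[:2],np.uint8)
    m[y0:y1,x0:x1]=cv2.inRange(h[y0:y1,x0:x1],lo,hi)
    n,_,st,ce=cv2.connectedComponentsWithStats(m); return m,[(ce[i].round(1).tolist(),st[i].tolist()) for i in range(1,n) if st[i][4]>=amin]
E
python3 - <<'E'
from h import *
t=arm.get_image("top"); f=t["frame"]
a=cv2.resize(f[120:265,170:270],None,fx=4,fy=4,interpolation=cv2.INTER_CUBIC)
b=cv2.resize(f[120:245,362:462],None,fx=4,fy=4,interpolation=cv2.INTER_CUBIC)
o=np.zeros((600,800,3),np.uint8);o[:580,:400]=a;o[:500,400:]=b
cv2.imwrite("pics/crop1.png",o)
h=cv2.cvtColor(f,cv2.COLOR_BGR2HSV)
for p in [(203,220),(196,213),(235,214),(219,153),(400,157),(393,151),(404,215),(385,200)]: print(p,h[p[1],p[0]])
E
```

```text
(203, 220) [  0   1 223]
(196, 213) [ 26  95 214]
(235, 214) [ 14 147 153]
(219, 153) [153  12 197]
(400, 157) [ 25  75 222]
(393, 151) [150   1 222]
(404, 215) [173  13 161]
(385, 200) [ 22  90 221]
```

View pics/crop1.png

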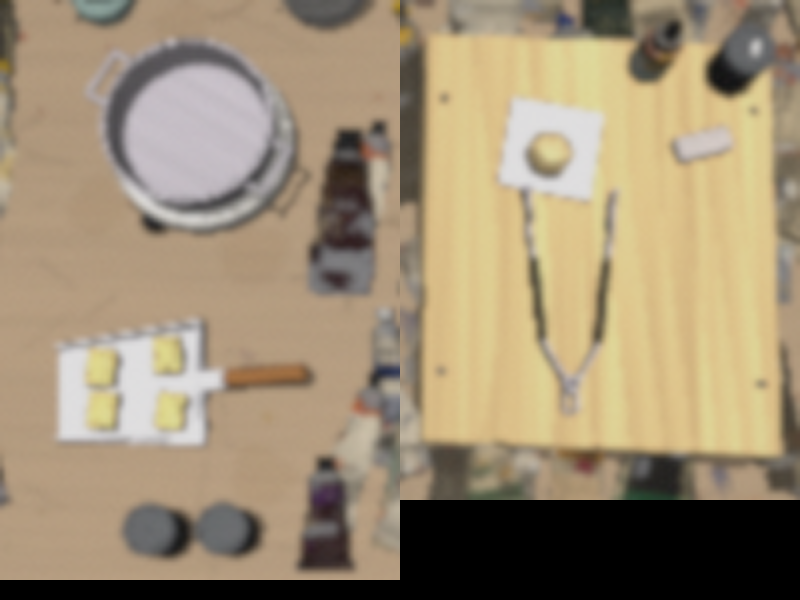

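The crop (4x) gives the tray's spout edge at crop x=57 (y 345 to 440), the handle at (225..310, 376), and the pan floor centred at (198,132). On the right half, the tongs' pin is at (570,385), the jaw tips at (527,190) and (614,192), the tile centre at (552,150) and the resin at (549,153).

Run:
```python
from h import *
t=arm.get_image("top")
A=lambda x,y:((x+.5)/4-.5+170,(y+.5)/4-.5+120); B=lambda x,y:((x-400+.5)/4-.5+362,(y+.5)/4-.5+120)
for n,p,z in [("spoutL",(57,345),7),("spoutR",(57,440),7),("back far",(203,320),20),("back near",(206,443),10),("floor c",(198,132),45),("floor l",(122,132),45),("floor r",(275,132),45),("floor t",(198,63),45),("floor b",(198,203),45),("ha",(225,377),36),("hb",(311,374),36),("handle wire l",(105,75),79),("wire r",(292,193),79),("jar1",(152,528),68),("jar2",(225,528),68)]: print(n,cast(t,A(*p),z))
for n,p,z in [("pin",(570,383),115),("jawtipL",(527,190),117),("jawtipR",(614,192),117),("kneeL",(543,338),115),("kneeR",(599,338),115),("tile",(552,150),101),("resin",(549,153),116),("eraser",(703,143),108),("drop",(660,45),197),("jar0",(760,45),161),("br corner",(425,40),95),("br corner2",(780,455),95)]: print(n,cast(t,B(*p),z))
m,b=blobs(t,(8,120,90),(18,255,220),(220,205,252,222)); print(b)
ys,xs=np.nonzero(m); 
vx,vy,x0,y0=cv2.fitLine(np.c_[xs,ys].astype(np.float32),cv2.DIST_L2,0,.01,.01).ravel(); print(cast(t,(x0,y0),34),vx,vy)
m,b=blobs(t,(20,60,120),(32,255,255),(180,195,222,232))
for c,st in b: print("wax",cast(t,c,16),st)
m,b=blobs(t,(18,40,80),(32,255,255),(390,150,408,166))
for c,st in b: print("resin",c,st,cast(t,c,115))
s=arm.get_image("scene")
m,b=blobs(s,(5,120,80),(18,255,230),(290,262,315,300))
for c,st in b: print("handle scene",c,st,cast(s,c,32))
cv2.imwrite("pics/scenecrop.png",cv2.resize(s["frame"][110:195,270:410],None,fx=5,fy=5,interpolation=cv2.INTER_CUBIC))
p,R,_=pose(); print(R.as_matrix().round(3))
```

```text
spoutL [429.6 454.5   7. ]
spoutR [344.6 447.2   7. ]
back far [452.4 322.9  20. ]
back near [344.3 315.2  10. ]
floor c [618.4 333.   45. ]
floor l [617.  400.7  45. ]
floor r [619.9 264.3  45. ]
floor t [683.3 337.4  45. ]
floor b [552.8 328.5  45. ]
ha [399.1 296.5  36. ]
hb [403.3 221.9  36. ]
handle wire l [658.  409.5  79. ]
wire r [554.2 239.6  79. ]
jar1 [265.4 342.   68. ]
jar2 [266.6 281.1  68. ]
pin [ 393.5 -306.4  115. ]
jawtipL [ 556.8 -274.   117. ]
jawtipR [ 556.5 -347.2  117. ]
kneeL [ 430.7 -285.1  115. ]
kneeR [ 431.6 -331.4  115. ]
tile [ 597.4 -299.4  101. ]
resin [ 589.9 -293.5  116. ]
eraser [ 604.1 -426.8  108. ]
drop [ 656.9 -367.5  197. ]
jar0 [ 672.8 -461.   161. ]
br corner [ 697.1 -192.2   95. ]
br corner2 [ 340.1 -483.1   95. ]
[([236.0, 213.4], [227, 212, 20, 4, 69])]
[401.7 261.8  34. ] 0.99873567 -0.050269745
wax [421.6 352.8  16. ] [209, 204, 7, 9, 56]
wax [408.6 410.9  16. ] [192, 207, 7, 10, 62]
wax [370.9 407.1  16. ] [192, 218, 8, 9, 59]
wax [371. 347.  16.] [209, 218, 8, 9, 56]
resin [399.0, 157.8] [394, 153, 11, 11, 89] [ 590.5 -294.2  115. ]
handle scene [302.3, 275.9] [298, 268, 9, 17, 46] [403.7 262.   32. ]
[[ 0.953  0.304 -0.   ]
 [ 0.304 -0.953  0.001]
 [ 0.    -0.001 -1.   ]]
```

View pics/scenecrop.png

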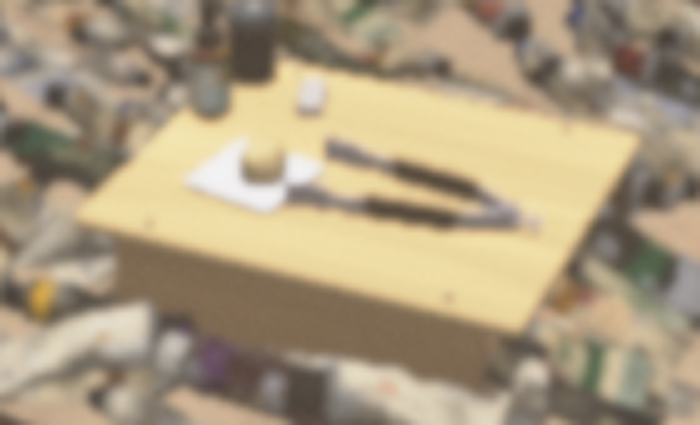

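The crop shows the tongs lying towards +x, with the resin just ahead of the left jaw and all positions matching the given sizes. Now I'll write a helper that works out the per-row tool shift and turn for a target pose, then approach the handle.

```bash
cat >> h.py <<'E'
def goal(ya,tilt=0):
    """tool pointing down, tool y at world heading ya deg; tilt deg about tool y (positive = tray spout down, for tray x = left of tool y)"""
    a=np.radians(ya); y=np.array([np.cos(a),np.sin(a),0]); z=np.array([0,0,-1.]); R=Ro.from_matrix(np.c_[np.cross(y,z),y,z])
    return R
def plan(p1,R1,N,start=None):
    p0,R0=start if start else pose()[:2]
    w=(R0.inv()*R1).as_rotvec()/N; S=sum(Ro.from_rotvec(w*k).as_matrix() for k in range(N))
    v=np.linalg.solve(S,R0.inv().apply(np.array(p1,float)-p0))
    print("N",N,"d",v.round(1),"|d|",np.linalg.norm(v).round(1),"w",w.round(4))
E
python3 - <<'E'
from h import *
print(goal(-72.3).as_matrix().round(2)[0])
plan((402,261,130),goal(4.3),26)
E
```

```text
[0.95 0.3  0.  ]
N 26 d [ 34.  -13.4   3.9] |d| 36.8 w [-0.     -0.     -0.0514]
```

```bash
python3 -m handwheel '[{"dx":34,"dy":-13.4,"dz":0,"wz":-0.0514,"grip":1},{"dx":34,"dy":-13.4,"wz":-0.0514,"grip":1},{"dx":34,"dy":-13.4,"wz":-0.0514,"grip":1},{"dx":34,"dy":-13.4,"wz":-0.0514,"grip":1},{"dx":34,"dy":-13.4,"wz":-0.0514,"grip":1},{"dx":34,"dy":-13.4,"wz":-0.0514,"grip":1},{"dx":34,"dy":-13.4,"wz":-0.0514,"grip":1},{"dx":34,"dy":-13.4,"wz":-0.0514,"grip":1},{"dx":34,"dy":-13.4,"wz":-0.0514,"grip":1},{"dx":34,"dy":-13.4,"wz":-0.0514,"grip":1},{"dx":34,"dy":-13.4,"wz":-0.0514,"grip":1},{"dx":34,"dy":-13.4,"wz":-0.0514,"grip":1},{"dx":34,"dy":-13.4,"wz":-0.0514,"grip":1}]'
python3 - <<'E'
from h import *
p,R,s=pose();print(p,s["qpos"])
plan((402,261,100),goal(4.3),14)
E
```

```text
[ 189.86373273 -595.21657344  230.88681497] [ 1.36747209  0.50789006 -0.23758138  1.50061987  0.12565987  1.14890175
 -0.15485485]
N 14 d [ 62.6 -26.3   9.4] |d| 68.6 w [-0.     -0.     -0.0955]invalid input at $[0]: expected keys wx, wy, wz, dx, dy, dz, grip
```

```bash
python3 -m handwheel '[{"dx":34,"dy":-13.4,"dz":0,"wx":0,"wy":0,"wz":-0.0514,"grip":1},{"dx":34,"dy":-13.4,"dz":0,"wx":0,"wy":0,"wz":-0.0514,"grip":1},{"dx":34,"dy":-13.4,"dz":0,"wx":0,"wy":0,"wz":-0.0514,"grip":1},{"dx":34,"dy":-13.4,"dz":0,"wx":0,"wy":0,"wz":-0.0514,"grip":1},{"dx":34,"dy":-13.4,"dz":0,"wx":0,"wy":0,"wz":-0.0514,"grip":1},{"dx":34,"dy":-13.4,"dz":0,"wx":0,"wy":0,"wz":-0.0514,"grip":1},{"dx":34,"dy":-13.4,"dz":0,"wx":0,"wy":0,"wz":-0.0514,"grip":1},{"dx":34,"dy":-13.4,"dz":0,"wx":0,"wy":0,"wz":-0.0514,"grip":1},{"dx":34,"dy":-13.4,"dz":0,"wx":0,"wy":0,"wz":-0.0514,"grip":1},{"dx":34,"dy":-13.4,"dz":0,"wx":0,"wy":0,"wz":-0.0514,"grip":1},{"dx":34,"dy":-13.4,"dz":0,"wx":0,"wy":0,"wz":-0.0514,"grip":1},{"dx":34,"dy":-13.4,"dz":0,"wx":0,"wy":0,"wz":-0.0514,"grip":1},{"dx":34,"dy":-13.4,"dz":0,"wx":0,"wy":0,"wz":-0.0514,"grip":1}]'
python3 - <<'E'
from h import *
p,R,s=pose();print(p,s["qpos"])
plan((402,261,100),goal(4.3),14)
E
```

```text
t: 1.33
eef_pos: [445.4, -203.2, 231.4]
tool_rot: [0.0, 0.882, 0.47, 0.0]
ft_force: [0.5, 0.1, 0.2]
finger_gap: 1.0
grip_force: 0.0
[ 445.35450004 -203.2187332   231.37827836] [ 0.76239387  0.32189192 -0.51893413  1.84355097  0.18483401  1.02330952
 -0.42231919]
N 14 d [ 31.6 -12.4   9.4] |d| 35.2 w [ 0.      0.     -0.0476]
```

```bash
python3 -m handwheel '[{"dx":31.6,"dy":-12.4,"dz":9.4,"wx":0,"wy":0,"wz":-0.0476,"grip":1},{"dx":31.6,"dy":-12.4,"dz":9.4,"wx":0,"wy":0,"wz":-0.0476,"grip":1},{"dx":31.6,"dy":-12.4,"dz":9.4,"wx":0,"wy":0,"wz":-0.0476,"grip":1},{"dx":31.6,"dy":-12.4,"dz":9.4,"wx":0,"wy":0,"wz":-0.0476,"grip":1},{"dx":31.6,"dy":-12.4,"dz":9.4,"wx":0,"wy":0,"wz":-0.0476,"grip":1},{"dx":31.6,"dy":-12.4,"dz":9.4,"wx":0,"wy":0,"wz":-0.0476,"grip":1},{"dx":31.6,"dy":-12.4,"dz":9.4,"wx":0,"wy":0,"wz":-0.0476,"grip":1},{"dx":31.6,"dy":-12.4,"dz":9.4,"wx":0,"wy":0,"wz":-0.0476,"grip":1},{"dx":31.6,"dy":-12.4,"dz":9.4,"wx":0,"wy":0,"wz":-0.0476,"grip":1},{"dx":31.6,"dy":-12.4,"dz":9.4,"wx":0,"wy":0,"wz":-0.0476,"grip":1},{"dx":31.6,"dy":-12.4,"dz":9.4,"wx":0,"wy":0,"wz":-0.0476,"grip":1},{"dx":31.6,"dy":-12.4,"dz":9.4,"wx":0,"wy":0,"wz":-0.0476,"grip":1},{"dx":31.6,"dy":-12.4,"dz":9.4,"wx":0,"wy":0,"wz":-0.0476,"grip":1},{"dx":31.6,"dy":-12.4,"dz":9.4,"wx":0,"wy":0,"wz":-0.0476,"grip":1}]'
python3 - <<'E'
from h import *
p,R,s=pose();print(p,s["qpos"],R.as_matrix().round(3)[:,1])
plan((402,258,9),goal(4.3),5)
t=arm.get_image("scene"); cv2.imwrite("pics/a1.png",cv2.resize(t["frame"][180:380,160:400],None,fx=3,fy=3,interpolation=cv2.INTER_CUBIC))
E
```

```text
t: 2.5
eef_pos: [402.7, 261.4, 99.3]
tool_rot: [-0.0, 0.68, 0.733, 0.0]
ft_force: [1.2, -0.2, 0.6]
finger_gap: 1.001
grip_force: 0.0
[402.71614128 261.39002313  99.28976684] [-0.1741716   0.51140224 -0.6586183   2.04590495  0.46432143  0.73257416
 -1.0497352 ] [0.997 0.074 0.   ]
N 5 d [-0.7 -0.2 18.1] |d| 18.1 w [ 0.0001 -0.0001 -0.0001]
```

View pics/a1.png

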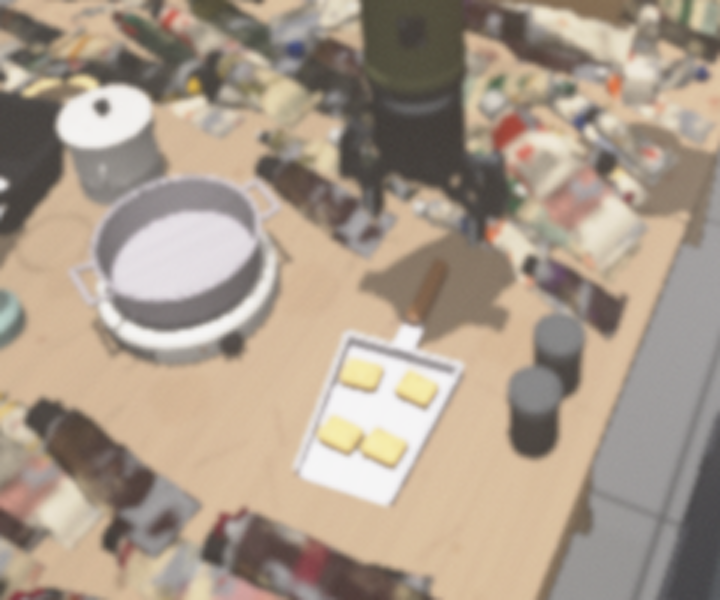

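The picture (3x crop) shows the gripper straddling the wooden handle at (430,285), with the tray, four wax blocks and jars undisturbed. Descend and grip.

```bash
python3 -m handwheel '[{"dx":1,"dy":0,"dz":18,"wx":0,"wy":0,"wz":0,"grip":1},{"dx":1,"dy":0,"dz":18,"wx":0,"wy":0,"wz":0,"grip":1},{"dx":1,"dy":0,"dz":18,"wx":0,"wy":0,"wz":0,"grip":1},{"dx":1,"dy":0,"dz":18,"wx":0,"wy":0,"wz":0,"grip":1},{"dx":1,"dy":0,"dz":17,"wx":0,"wy":0,"wz":0,"grip":1},{"dx":0,"dy":0,"dz":0,"wx":0,"wy":0,"wz":0,"grip":-1},{"dx":0,"dy":0,"dz":0,"wx":0,"wy":0,"wz":0,"grip":-1},{"dx":0,"dy":0,"dz":0,"wx":0,"wy":0,"wz":0,"grip":-1},{"dx":0,"dy":0,"dz":0,"wx":0,"wy":0,"wz":0,"grip":-1},{"dx":0,"dy":0,"dz":0,"wx":0,"wy":0,"wz":0,"grip":-1},{"dx":0,"dy":0,"dz":0,"wx":0,"wy":0,"wz":0,"grip":-1},{"dx":0,"dy":0,"dz":0,"wx":0,"wy":0,"wz":0,"grip":-1},{"dx":0,"dy":0,"dz":0,"wx":0,"wy":0,"wz":0,"grip":-1},{"dx":0,"dy":0,"dz":0,"wx":0,"wy":0,"wz":0,"grip":-1},{"dx":0,"dy":0,"dz":0,"wx":0,"wy":0,"wz":0,"grip":-1}]'
```

```text
t: 3.8
eef_pos: [403.2, 264.8, 11.4]
tool_rot: [0.0, 0.681, 0.732, 0.001]
ft_force: [-0.4, -1.0, 7.5]
finger_gap: 0.176
grip_force: 61.4
```

```bash
python3 -m handwheel '[{"dx":0,"dy":0,"dz":-4,"wx":0,"wy":0,"wz":0,"grip":-1},{"dx":0,"dy":0,"dz":-8,"wx":0,"wy":0,"wz":0,"grip":-1},{"dx":0,"dy":0,"dz":-12,"wx":0,"wy":0,"wz":0,"grip":-1},{"dx":0,"dy":0,"dz":-14,"wx":0,"wy":0,"wz":0,"grip":-1},{"dx":0,"dy":0,"dz":-14,"wx":0,"wy":0,"wz":0,"grip":-1},{"dx":0,"dy":0,"dz":-14,"wx":0,"wy":0,"wz":0,"grip":-1},{"dx":0,"dy":0,"dz":-14,"wx":0,"wy":0,"wz":0,"grip":-1},{"dx":0,"dy":0,"dz":-14,"wx":0,"wy":0,"wz":0,"grip":-1},{"dx":0,"dy":0,"dz":-14,"wx":0,"wy":0,"wz":0,"grip":-1},{"dx":0,"dy":0,"dz":-10,"wx":0,"wy":0,"wz":0,"grip":-1},{"dx":0,"dy":0,"dz":-5,"wx":0,"wy":0,"wz":0,"grip":-1},{"dx":0,"dy":0,"dz":-2,"wx":0,"wy":0,"wz":0,"grip":-1}]'
python3 - <<'E'
from h import *
p,R,s=pose()
plan((618,104,138),goal(0),16)
t=arm.get_image("top"); m,b=blobs(t,(20,60,120),(32,255,255),(170,180,262,240))
for c,st in b: print("wax",cast(t,c,141),st)
m,b=blobs(t,(0,0,200),(180,12,255),(160,180,262,240)); print(b)
E
```

```text
t: 4.8
eef_pos: [402.9, 264.8, 136.5]
tool_rot: [0.0, 0.681, 0.732, 0.0]
ft_force: [0.8, -0.1, -1.4]
finger_gap: 0.174
grip_force: 60.4
N 16 d [-10.6  13.   -0.1] |d| 16.8 w [ 0.0001 -0.      0.0045]
wax [435.2 382.7 141. ] [191, 196, 5, 4, 10]
wax [409.5 409.7 141. ] [180, 199, 9, 12, 80]
wax [371.  406.1 141. ] [181, 212, 8, 10, 74]
wax [370.6 346.6 141. ] [199, 213, 9, 9, 68]
[([190.2, 214.9], [173, 200, 39, 26, 464])]
```

```bash
python3 -m handwheel '[{"dx":-4,"dy":5,"dz":0,"wx":0,"wy":0,"wz":0.004,"grip":-1},{"dx":-8,"dy":9,"dz":0,"wx":0,"wy":0,"wz":0.005,"grip":-1},{"dx":-11,"dy":13,"dz":0,"wx":0,"wy":0,"wz":0.005,"grip":-1},{"dx":-11,"dy":14,"dz":0,"wx":0,"wy":0,"wz":0.005,"grip":-1},{"dx":-12,"dy":15,"dz":0,"wx":0,"wy":0,"wz":0.005,"grip":-1},{"dx":-12,"dy":15,"dz":0,"wx":0,"wy":0,"wz":0.005,"grip":-1},{"dx":-12,"dy":15,"dz":0,"wx":0,"wy":0,"wz":0.005,"grip":-1},{"dx":-12,"dy":15,"dz":0,"wx":0,"wy":0,"wz":0.005,"grip":-1},{"dx":-12,"dy":15,"dz":0,"wx":0,"wy":0,"wz":0.005,"grip":-1},{"dx":-12,"dy":15,"dz":0,"wx":0,"wy":0,"wz":0.005,"grip":-1},{"dx":-12,"dy":15,"dz":0,"wx":0,"wy":0,"wz":0.005,"grip":-1},{"dx":-12,"dy":15,"dz":0,"wx":0,"wy":0,"wz":0.005,"grip":-1},{"dx":-12,"dy":14,"dz":0,"wx":0,"wy":0,"wz":0.005,"grip":-1},{"dx":-11,"dy":13,"dz":0,"wx":0,"wy":0,"wz":0.004,"grip":-1},{"dx":-8,"dy":10,"dz":0,"wx":0,"wy":0,"wz":0.003,"grip":-1},{"dx":-5,"dy":7,"dz":0,"wx":0,"wy":0,"wz":0.002,"grip":-1},{"dx":-3,"dy":3,"dz":0,"wx":0,"wy":0,"wz":0,"grip":-1}]'
python3 - <<'E'
from h import *
p,R,s=pose(); print(p,s["qpos"])
t=arm.get_image("top"); cv2.imwrite("pics/b1.png",cv2.resize(t["frame"][100:220,170:330],None,fx=4,fy=4,interpolation=cv2.INTER_CUBIC))
g=goal(0)
off=np.array([183.6,0,9]); S=np.array([618,290,102.])
st=None
for th,N in((22,8),(46,8),(55,4)):
    R1=g*Ro.from_rotvec([0,-np.radians(th),0]); p1=S-R1.apply(off); print(th,p1.round(0)); plan(p1,R1,N,st); st=(p1,R1)
E
```

```text
t: 6.27
eef_pos: [617.4, 101.7, 134.9]
tool_rot: [-0.0, 0.708, 0.706, -0.0]
ft_force: [0.8, -0.3, -1.5]
finger_gap: 0.175
grip_force: 60.3
[617.38531312 101.70616983 134.85153503] [ 0.17692147  0.65428176 -0.645564    1.62440226  0.44552004  1.01543411
 -0.61109141]
22 [618. 123. 179.]
N 8 d [ 1.7  0.1 -5.9] |d| 6.2 w [-0.0001 -0.0479 -0.0002]
46 [618. 169. 240.]
N 8 d [ 0.7  0.  -9.6] |d| 9.6 w [ 0.     -0.0524  0.    ]
55 [618. 192. 258.]
N 4 d [ 0.5  0.  -7.2] |d| 7.2 w [ 0.     -0.0393  0.    ]
```

View pics/b1.png

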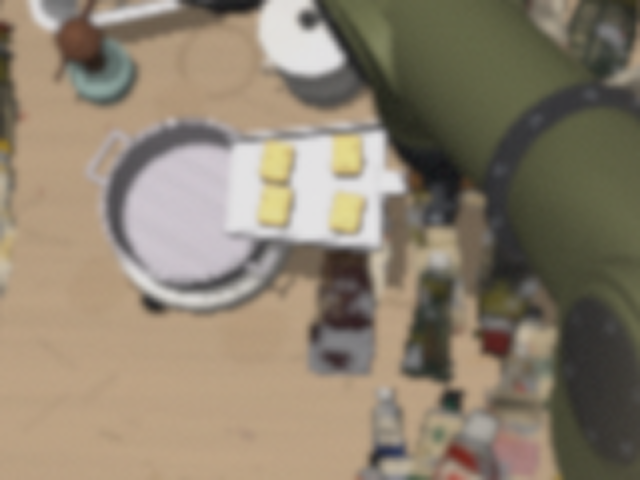

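The picture (4x) shows the tray level with its spout at (228,187) just past the pan's rim, and four blocks lying two by two. Start tilting about the spout.

```bash
python3 -m handwheel '[{"dx":1.7,"dy":0,"dz":-6,"wx":0,"wy":-0.03,"wz":0,"grip":-1},{"dx":1.7,"dy":0,"dz":-6,"wx":0,"wy":-0.05,"wz":0,"grip":-1},{"dx":1.7,"dy":0,"dz":-6,"wx":0,"wy":-0.05,"wz":0,"grip":-1},{"dx":1.7,"dy":0,"dz":-6,"wx":0,"wy":-0.05,"wz":0,"grip":-1},{"dx":1.7,"dy":0,"dz":-6,"wx":0,"wy":-0.05,"wz":0,"grip":-1},{"dx":1.7,"dy":0,"dz":-6,"wx":0,"wy":-0.05,"wz":0,"grip":-1},{"dx":1.7,"dy":0,"dz":-6,"wx":0,"wy":-0.05,"wz":0,"grip":-1},{"dx":1.7,"dy":0,"dz":-6,"wx":0,"wy":-0.05,"wz":0,"grip":-1},{"dx":0,"dy":0,"dz":0,"wx":0,"wy":0,"wz":0,"grip":-1}]'
python3 - <<'E'
from h import *
p,R,s=pose(); print(p,s["qpos"])
t=arm.get_image("top"); sc=arm.get_image("scene")
a=lambda x,y:((x+.5)/4-.5+170,(y+.5)/4-.5+100)
print("spout prev",cast(t,a(228,143),131),cast(t,a(228,235),131))
off=np.array([183.6,0,9]); print("spout calc",p+R.apply(off))
o=np.zeros((600,800,3),np.uint8)
o[:360,:400]=cv2.resize(t["frame"][120:210,180:280],None,fx=4,fy=4,interpolation=cv2.INTER_CUBIC)
o[:500,400:]=cv2.resize(sc["frame"][195:320,170:270],None,fx=4,fy=4,interpolation=cv2.INTER_CUBIC)
cv2.imwrite("pics/b2.png",o)
g=goal(0); S=np.array([618,290,102.]); st=None
for th,N in((44,7),(52,3)):
    R1=g*Ro.from_rotvec([0,-np.radians(th),0]); p1=S-R1.apply(off); print(th,p1.round(0)); plan(p1,R1,N,st); st=(p1,R1)
E
```

```text
t: 7.07
eef_pos: [615.2, 129.2, 180.7]
tool_rot: [0.133, 0.692, 0.697, -0.133]
ft_force: [-0.7, 2.1, -2.5]
finger_gap: 0.174
grip_force: 60.4
[615.20816579 129.24670061 180.71254256] [-0.16093785  0.66614778 -0.49977813  1.47796402  0.62854712  1.35208479
 -0.82482416]
spout prev [652.2 290.3 131. ] [571.3 285.1 131. ]
spout calc [614.04766172 296.51060019 104.47999617]
44 [618. 164. 236.]
N 7 d [ 0.6  0.3 -9.7] |d| 9.7 w [ 0.0001 -0.0557  0.0003]
52 [618. 184. 252.]
N 3 d [ 0.6  0.  -8.5] |d| 8.6 w [ 0.     -0.0465  0.    ]
```

View pics/b2.png

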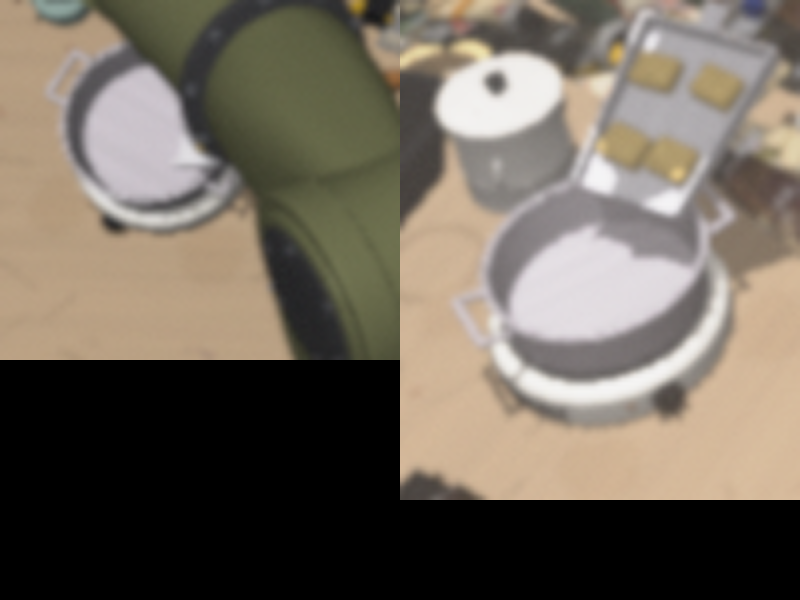

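The tray is at about 22°, with its spout inside the rim (scene crop (640,200)) and all four blocks still in place. Continue the tilt slowly.

```bash
python3 -m handwheel '[{"dx":0,"dy":1,"dz":-7,"wx":0,"wy":-0.04,"wz":0,"grip":-1},{"dx":0,"dy":1,"dz":-7,"wx":0,"wy":-0.04,"wz":0,"grip":-1},{"dx":0,"dy":1,"dz":-7,"wx":0,"wy":-0.04,"wz":0,"grip":-1},{"dx":0,"dy":1,"dz":-7,"wx":0,"wy":-0.04,"wz":0,"grip":-1},{"dx":0.5,"dy":1,"dz":-7,"wx":0,"wy":-0.04,"wz":0,"grip":-1},{"dx":0.5,"dy":1,"dz":-7,"wx":0,"wy":-0.04,"wz":0,"grip":-1},{"dx":0.5,"dy":1,"dz":-7,"wx":0,"wy":-0.04,"wz":0,"grip":-1},{"dx":0.5,"dy":0,"dz":-7,"wx":0,"wy":-0.04,"wz":0,"grip":-1},{"dx":0.5,"dy":0,"dz":-7,"wx":0,"wy":-0.04,"wz":0,"grip":-1},{"dx":0.5,"dy":0,"dz":-7,"wx":0,"wy":-0.04,"wz":0,"grip":-1},{"dx":0,"dy":0,"dz":0,"wx":0,"wy":0,"wz":0,"grip":-1},{"dx":0,"dy":0,"dz":0,"wx":0,"wy":0,"wz":0,"grip":-1},{"dx":0,"dy":0,"dz":0,"wx":0,"wy":0,"wz":0,"grip":-1},{"dx":0,"dy":0,"dz":0,"wx":0,"wy":0,"wz":0,"grip":-1}]'
python3 - <<'E'
from h import *
p,R,s=pose(); print(p,s["qpos"]); off=np.array([183.6,0,9]); print("spout calc",p+R.apply(off), "tilt",np.degrees(np.arccos(-R.as_matrix()[2,2])))
sc=arm.get_image("scene")
for c,st in blobs(sc,(18,60,70),(34,255,255),(180,190,270,310))[1]: print(c,st)
cv2.imwrite("pics/b3.png",cv2.resize(sc["frame"][180:320,170:280],None,fx=4,fy=4,interpolation=cv2.INTER_CUBIC))
E
```

```text
t: 8.33
eef_pos: [623.8, 161.8, 238.1]
tool_rot: [0.268, 0.655, 0.653, -0.269]
ft_force: [0.8, 0.4, -1.2]
finger_gap: 0.175
grip_force: 60.5
[623.83701155 161.82193062 238.09331629] [-0.4426411   0.79178385 -0.36872363  1.23743366  0.79063932  1.76275925
 -0.88417387]
spout calc [624.21255182 286.13396158 102.68158147] tilt 44.64065593101231
[181.9, 195.2] [180, 192, 5, 7, 17]
[190.4, 195.5] [187, 192, 8, 7, 36]
[186.3, 206.6] [180, 204, 13, 6, 53]
[262.5, 214.9] [260, 211, 7, 9, 25]
[252.8, 225.6] [250, 223, 7, 7, 25]
[263.9, 230.7] [259, 226, 10, 10, 55]
[221.5, 263.3] [204, 253, 35, 22, 419]
```

View pics/b3.png

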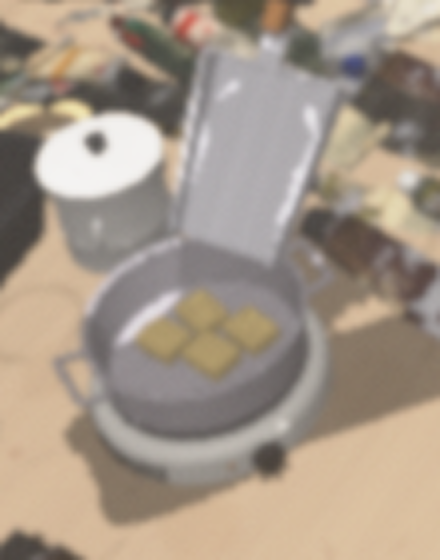

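All four blocks lie flat in the pan (crop (165..250, 310..355)) and the tray is empty. Level the tray and take it back to its old place.

Run:
```python
from h import *
plan((610,110,165),goal(0),9); plan((403,265,55),goal(4.3),12,(np.array([610,110,165.]),goal(0)))
```

```text
N 9 d [-1.9 -1.5 10.1] |d| 10.3 w [-0.      0.0866 -0.0003]
N 12 d [ 13.5 -16.8   9.2] |d| 23.4 w [ 0.      0.     -0.0063]
```

```bash
python3 -m handwheel '[{"dx":-2,"dy":-1.5,"dz":8,"wx":0,"wy":0.087,"wz":0,"grip":-1},{"dx":-2,"dy":-1.5,"dz":10,"wx":0,"wy":0.087,"wz":0,"grip":-1},{"dx":-2,"dy":-1.5,"dz":10,"wx":0,"wy":0.087,"wz":0,"grip":-1},{"dx":-2,"dy":-1.5,"dz":10,"wx":0,"wy":0.087,"wz":0,"grip":-1},{"dx":-2,"dy":-1.5,"dz":10,"wx":0,"wy":0.087,"wz":0,"grip":-1},{"dx":-2,"dy":-1.5,"dz":10,"wx":0,"wy":0.087,"wz":0,"grip":-1},{"dx":-2,"dy":-1.5,"dz":10,"wx":0,"wy":0.087,"wz":0,"grip":-1},{"dx":-2,"dy":-1.5,"dz":10,"wx":0,"wy":0.087,"wz":0,"grip":-1},{"dx":-2,"dy":-1.5,"dz":10,"wx":0,"wy":0.083,"wz":0,"grip":-1}]' | head -3
python3 -m handwheel '[{"dx":13.5,"dy":-16.8,"dz":1,"wx":0,"wy":0,"wz":-0.0063,"grip":-1},{"dx":13.5,"dy":-16.8,"dz":1,"wx":0,"wy":0,"wz":-0.0063,"grip":-1},{"dx":13.5,"dy":-16.8,"dz":1,"wx":0,"wy":0,"wz":-0.0063,"grip":-1},{"dx":13.5,"dy":-16.8,"dz":1,"wx":0,"wy":0,"wz":-0.0063,"grip":-1},{"dx":13.5,"dy":-16.8,"dz":1,"wx":0,"wy":0,"wz":-0.0063,"grip":-1},{"dx":13.5,"dy":-16.8,"dz":5,"wx":0,"wy":0,"wz":-0.0063,"grip":-1},{"dx":13.5,"dy":-16.8,"dz":7,"wx":0,"wy":0,"wz":-0.0063,"grip":-1},{"dx":13.5,"dy":-16.8,"dz":10,"wx":0,"wy":0,"wz":-0.0063,"grip":-1},{"dx":13.5,"dy":-16.8,"dz":15,"wx":0,"wy":0,"wz":-0.0063,"grip":-1},{"dx":13.5,"dy":-16.8,"dz":15,"wx":0,"wy":0,"wz":-0.0063,"grip":-1},{"dx":13.5,"dy":-16.8,"dz":20,"wx":0,"wy":0,"wz":-0.0063,"grip":-1},{"dx":13.5,"dy":-16.8,"dz":20,"wx":0,"wy":0,"wz":-0.0063,"grip":-1},{"dx":0,"dy":0,"dz":8,"wx":0,"wy":0,"wz":0,"grip":-1},{"dx":0,"dy":0,"dz":0,"wx":0,"wy":0,"wz":0,"grip":-1}]'
python3 - <<'E'
from h import *
p,R,s=pose(); print(R.as_matrix().round(3)); plan((403,265,14),goal(4.3),6)
E
```

```text
t: 9.13
eef_pos: [610.4, 110.5, 167.9]
tool_rot: [0.0, 0.708, 0.706, 0.002]
t: 10.3
eef_pos: [401.8, 266.3, 60.7]
tool_rot: [0.0, 0.679, 0.734, -0.002]
ft_force: [0.4, 0.6, -0.5]
finger_gap: 0.169
grip_force: 60.4
[[-0.077  0.997 -0.002]
 [ 0.997  0.077 -0.003]
 [-0.003 -0.002 -1.   ]]
N 6 d [-0.2  0.2  7.8] |d| 7.8 w [-0.0003  0.0004  0.0003]
```

```bash
python3 -m handwheel '[{"dx":0,"dy":0,"dz":10,"wx":0,"wy":0,"wz":0,"grip":-1},{"dx":0,"dy":0,"dz":10,"wx":0,"wy":0,"wz":0,"grip":-1},{"dx":0,"dy":0,"dz":10,"wx":0,"wy":0.002,"wz":0,"grip":-1},{"dx":0,"dy":0,"dz":8,"wx":0,"wy":0,"wz":0,"grip":-1},{"dx":0,"dy":0,"dz":6,"wx":0,"wy":0,"wz":0,"grip":-1},{"dx":0,"dy":0,"dz":3,"wx":0,"wy":0,"wz":0,"grip":-1},{"dx":0,"dy":0,"dz":1,"wx":0,"wy":0,"wz":0,"grip":-1},{"dx":0,"dy":0,"dz":0,"wx":0,"wy":0,"wz":0,"grip":-1}]'
```

```text
t: 10.97
eef_pos: [403.1, 267.0, 13.7]
tool_rot: [-0.0, 0.68, 0.733, 0.0]
ft_force: [-0.4, -0.1, -1.4]
finger_gap: 0.177
grip_force: 60.4
```

```bash
python3 -m handwheel '[{"dx":0,"dy":0,"dz":1.5,"wx":0,"wy":0,"wz":0,"grip":-1},{"dx":0,"dy":0,"dz":0,"wx":0,"wy":0,"wz":0,"grip":0},{"dx":0,"dy":0,"dz":0,"wx":0,"wy":0,"wz":0,"grip":0.6},{"dx":0,"dy":0,"dz":0,"wx":0,"wy":0,"wz":0,"grip":1},{"dx":0,"dy":0,"dz":0,"wx":0,"wy":0,"wz":0,"grip":1},{"dx":0,"dy":0,"dz":0,"wx":0,"wy":0,"wz":0,"grip":1},{"dx":0,"dy":0,"dz":0,"wx":0,"wy":0,"wz":0,"grip":1},{"dx":0,"dy":0,"dz":-15,"wx":0,"wy":0,"wz":0,"grip":1},{"dx":0,"dy":0,"dz":-25,"wx":0,"wy":0,"wz":0,"grip":1},{"dx":0,"dy":0,"dz":-35,"wx":0,"wy":0,"wz":0,"grip":1},{"dx":0,"dy":0,"dz":-35,"wx":0,"wy":0,"wz":0,"grip":1},{"dx":0,"dy":0,"dz":-35,"wx":0,"wy":0,"wz":0,"grip":1},{"dx":0,"dy":0,"dz":-35,"wx":0,"wy":0,"wz":0,"grip":1},{"dx":0,"dy":0,"dz":-10,"wx":0,"wy":0,"wz":0,"grip":1}]'
python3 - <<'E'
from h import *
t=arm.get_image("top")
for z in (0,): 
  m,b=blobs(t,(0,0,200),(180,12,255),(180,195,222,232)); print([(c,st,cast(t,c,2)) for c,st in b])
plan((466,-308,180),goal(-91.5),24)
E
```

```text
t: 12.13
eef_pos: [404.2, 268.5, 207.0]
tool_rot: [0.0, 0.68, 0.733, 0.004]
ft_force: [0.3, 0.6, 0.9]
finger_gap: 0.999
grip_force: 0.0
[([197.9, 219.7], [184, 206, 36, 25, 579], array([381.6, 402. ,   2. ]))]
N 24 d [-18.3  20.1   1.1] |d| 27.2 w [ 0.0001 -0.0004  0.0697]
```

```bash
python3 -m handwheel '[{"dx":-18.3,"dy":20.1,"dz":0,"wx":0,"wy":0,"wz":0.0697,"grip":1},{"dx":-18.3,"dy":20.1,"dz":0,"wx":0,"wy":0,"wz":0.0697,"grip":1},{"dx":-18.3,"dy":20.1,"dz":0,"wx":0,"wy":0,"wz":0.0697,"grip":1},{"dx":-18.3,"dy":20.1,"dz":0,"wx":0,"wy":0,"wz":0.0697,"grip":1},{"dx":-18.3,"dy":20.1,"dz":0,"wx":0,"wy":0,"wz":0.0697,"grip":1},{"dx":-18.3,"dy":20.1,"dz":0,"wx":0,"wy":0,"wz":0.0697,"grip":1},{"dx":-18.3,"dy":20.1,"dz":0,"wx":0,"wy":0,"wz":0.0697,"grip":1},{"dx":-18.3,"dy":20.1,"dz":0,"wx":0,"wy":0,"wz":0.0697,"grip":1},{"dx":-18.3,"dy":20.1,"dz":0,"wx":0,"wy":0,"wz":0.0697,"grip":1},{"dx":-18.3,"dy":20.1,"dz":0,"wx":0,"wy":0,"wz":0.0697,"grip":1},{"dx":-18.3,"dy":20.1,"dz":0,"wx":0,"wy":0,"wz":0.0697,"grip":1},{"dx":-18.3,"dy":20.1,"dz":0,"wx":0,"wy":0,"wz":0.0697,"grip":1}]'|head -2
python3 -m handwheel '[{"dx":-18.3,"dy":20.1,"dz":0,"wx":0,"wy":0,"wz":0.0697,"grip":1},{"dx":-18.3,"dy":20.1,"dz":0,"wx":0,"wy":0,"wz":0.0697,"grip":1},{"dx":-18.3,"dy":20.1,"dz":0,"wx":0,"wy":0,"wz":0.0697,"grip":1},{"dx":-18.3,"dy":20.1,"dz":0,"wx":0,"wy":0,"wz":0.0697,"grip":1},{"dx":-18.3,"dy":20.1,"dz":0,"wx":0,"wy":0,"wz":0.0697,"grip":1},{"dx":-18.3,"dy":20.1,"dz":0,"wx":0,"wy":0,"wz":0.0697,"grip":1},{"dx":-18.3,"dy":20.1,"dz":0,"wx":0,"wy":0,"wz":0.0697,"grip":1},{"dx":-18.3,"dy":20.1,"dz":0,"wx":0,"wy":0,"wz":0.0697,"grip":1},{"dx":-18.3,"dy":20.1,"dz":0,"wx":0,"wy":0,"wz":0.0697,"grip":1},{"dx":-18.3,"dy":20.1,"dz":0,"wx":0,"wy":0,"wz":0.0697,"grip":1},{"dx":-18.3,"dy":20.1,"dz":0,"wx":0,"wy":0,"wz":0.0697,"grip":1},{"dx":-18.3,"dy":20.1,"dz":0,"wx":0,"wy":0,"wz":0.0697,"grip":1},{"dx":0,"dy":0,"dz":0,"wx":0,"wy":0,"wz":0,"grip":1}]'
python3 - <<'E'
from h import *
p,R,s=pose(); print(R.as_matrix().round(3),s["qpos"].round(2)); plan((467,-308.5,150),goal(-91.5),3)
E
```

```text
t: 13.18
eef_pos: [561.5, -8.9, 200.6]
t: 14.27
eef_pos: [459.2, -314.5, 200.2]
tool_rot: [0.001, 1.0, -0.019, -0.002]
ft_force: [-0.8, -0.7, -0.3]
finger_gap: 0.998
grip_force: 0.0
[[ 0.999 -0.039 -0.005]
 [-0.039 -0.999 -0.001]
 [-0.005  0.002 -1.   ]] [ 0.69  0.43 -0.19  1.73  0.1   1.   -1.16]
N 3 d [ 2.6 -2.1 16.7] |d| 17.1 w [ 0.0005  0.0017 -0.0042]
```

```bash
python3 -m handwheel '[{"dx":2.6,"dy":-2.1,"dz":16.7,"wx":0,"wy":0.0017,"wz":-0.0042,"grip":1},{"dx":2.6,"dy":-2.1,"dz":16.7,"wx":0,"wy":0.0017,"wz":-0.0042,"grip":1},{"dx":2.6,"dy":-2.1,"dz":16.7,"wx":0,"wy":0.0017,"wz":-0.0042,"grip":1},{"dx":0,"dy":0,"dz":16,"wx":0,"wy":0,"wz":0,"grip":1},{"dx":0,"dy":0,"dz":16,"wx":0,"wy":0,"wz":0,"grip":1},{"dx":0,"dy":0,"dz":13,"wx":0,"wy":0,"wz":0,"grip":1},{"dx":0,"dy":0,"dz":8,"wx":0,"wy":0,"wz":0,"grip":1},{"dx":0,"dy":0,"dz":0,"wx":0,"wy":0,"wz":0,"grip":1},{"dx":0,"dy":0,"dz":0,"wx":0,"wy":0,"wz":0,"grip":1}]'
python3 - <<'E'
from h import *
p,R,s=pose(); print(R.as_matrix().round(3)); plan((467,-308.5,94),goal(-91.5),1)
E
```

```text
t: 15.02
eef_pos: [472.2, -302.6, 98.0]
tool_rot: [-0.001, 1.0, -0.007, 0.002]
ft_force: [-0.2, -0.2, 0.8]
finger_gap: 0.996
grip_force: 0.0
[[ 1.    -0.014  0.004]
 [-0.014 -1.     0.001]
 [ 0.004 -0.002 -1.   ]]
N 1 d [-5.2  6.   4. ] |d| 8.9 w [-0.0016 -0.0037  0.0122]
```

```bash
python3 -m handwheel '[{"dx":-4,"dy":6,"dz":2,"wx":-0.001,"wy":-0.003,"wz":0.01,"grip":1},{"dx":0,"dy":0,"dz":1.5,"wx":0,"wy":0,"wz":0,"grip":1},{"dx":0,"dy":0,"dz":0,"wx":0,"wy":0,"wz":0,"grip":0.5},{"dx":0,"dy":0,"dz":0,"wx":0,"wy":0,"wz":0,"grip":0.35},{"dx":0,"dy":0,"dz":0,"wx":0,"wy":0,"wz":0,"grip":0.28},{"dx":0,"dy":0,"dz":0,"wx":0,"wy":0,"wz":0,"grip":0.28},{"dx":0,"dy":0,"dz":0,"wx":0,"wy":0,"wz":0,"grip":0.28},{"dx":0,"dy":0,"dz":0,"wx":0,"wy":0,"wz":0,"grip":0.28},{"dx":0,"dy":0,"dz":0,"wx":0,"wy":0,"wz":0,"grip":0.28}]'
```

```text
t: 15.77
eef_pos: [469.0, -309.0, 95.9]
tool_rot: [0.0, 1.0, -0.012, 0.002]
ft_force: [-0.3, 0.4, 5.5]
finger_gap: 0.641
grip_force: 4.9
```

```bash
python3 -m handwheel '[{"dx":0,"dy":0,"dz":-3,"wx":0,"wy":0,"wz":0,"grip":0.28},{"dx":0,"dy":0,"dz":-5,"wx":0,"wy":0,"wz":0,"grip":0.28},{"dx":0,"dy":0,"dz":-5,"wx":0,"wy":0,"wz":0,"grip":0.28},{"dx":0,"dy":0,"dz":-2,"wx":0,"wy":0,"wz":0,"grip":0.28},{"dx":0,"dy":-5,"dz":0,"wx":0,"wy":0,"wz":0,"grip":0.28},{"dx":0,"dy":-6,"dz":0,"wx":0,"wy":0,"wz":0,"grip":0.28},{"dx":0,"dy":-5,"dz":0,"wx":0,"wy":0,"wz":0,"grip":0.28},{"dx":0,"dy":0,"dz":0,"wx":0,"wy":0,"wz":0,"grip":0.28},{"dx":0,"dy":0,"dz":0,"wx":0,"wy":0,"wz":0,"grip":0.28}]'
python3 - <<'E'
from h import *
p,R,s=pose(); print(R.as_matrix().round(3))
t=arm.get_image("top"); sc=arm.get_image("scene")
o=np.zeros((600,800,3),np.uint8)
o[:400,:400]=cv2.resize(t["frame"][130:210,370:450],None,fx=5,fy=5,interpolation=cv2.INTER_CUBIC)
o[:500,400:]=cv2.resize(sc["frame"][100:200,290:370],None,fx=5,fy=5,interpolation=cv2.INTER_CUBIC)
cv2.imwrite("pics/c1.png",o)
E
```

```text
t: 16.52
eef_pos: [468.8, -292.0, 109.9]
tool_rot: [-0.0, 1.0, -0.012, 0.001]
ft_force: [-0.4, -0.5, 0.1]
finger_gap: 0.64
grip_force: 3.5
[[ 1.    -0.023  0.002]
 [-0.023 -1.     0.   ]
 [ 0.002 -0.    -1.   ]]
```

View pics/c1.png

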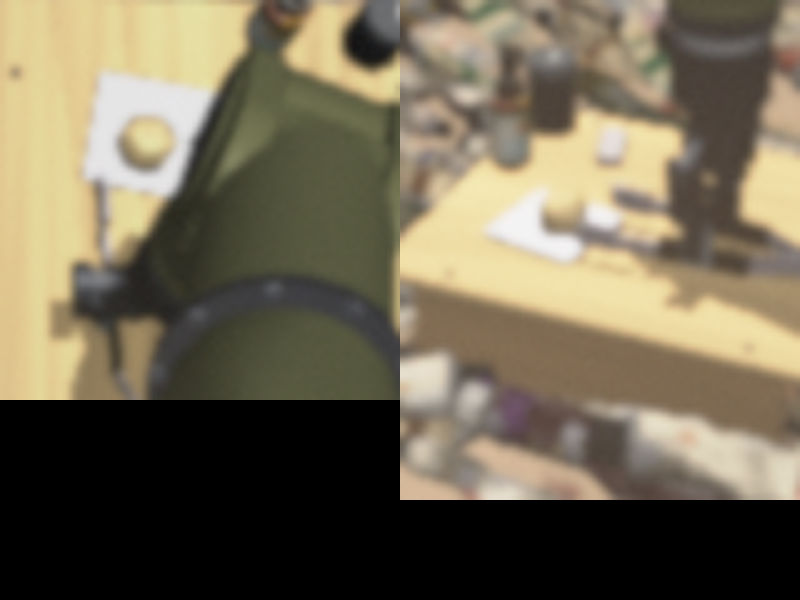

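The tongs are lifted level, the left jaw (top crop (101,180)) lies left of the resin (147,142) by half the jaw gap, so the line is centred. Move ahead and close on the resin.

```bash
python3 -m handwheel '[{"dx":4,"dy":0,"dz":0,"wx":0,"wy":0,"wz":0,"grip":0.28},{"dx":8,"dy":0,"dz":0,"wx":0,"wy":0,"wz":0,"grip":0.28},{"dx":10,"dy":0,"dz":0,"wx":0,"wy":0,"wz":0,"grip":0.28},{"dx":10,"dy":0,"dz":0,"wx":0,"wy":0,"wz":0,"grip":0.28},{"dx":9,"dy":0,"dz":0,"wx":0,"wy":0,"wz":0,"grip":0.28},{"dx":6,"dy":0,"dz":0,"wx":0,"wy":0,"wz":0,"grip":0.28},{"dx":0,"dy":0,"dz":0,"wx":0,"wy":0,"wz":0,"grip":0.28},{"dx":0,"dy":0,"dz":0,"wx":0,"wy":0,"wz":0,"grip":0.28}]'
python3 - <<'E'
from h import *
t=arm.get_image("top")
m,b=blobs(t,(18,40,80),(32,255,255),(390,150,408,166))
for c,st in b: print("resin",c,st,cast(t,c,115))
E
```

```text
t: 17.28
eef_pos: [516.0, -293.7, 109.9]
tool_rot: [-0.0, 1.0, -0.012, 0.001]
ft_force: [-0.1, -0.8, -1.2]
finger_gap: 0.642
grip_force: 3.5
resin [398.0, 157.2] [394, 153, 10, 11, 68] [ 592.6 -290.8  115. ]
```

```bash
python3 -m handwheel '[{"dx":0,"dy":0,"dz":0,"wx":0,"wy":0,"wz":0,"grip":0.18},{"dx":0,"dy":0,"dz":0,"wx":0,"wy":0,"wz":0,"grip":0.1},{"dx":0,"dy":0,"dz":0,"wx":0,"wy":0,"wz":0,"grip":0.05},{"dx":0,"dy":0,"dz":0,"wx":0,"wy":0,"wz":0,"grip":0},{"dx":0,"dy":0,"dz":0,"wx":0,"wy":0,"wz":0,"grip":-0.1},{"dx":0,"dy":0,"dz":0,"wx":0,"wy":0,"wz":0,"grip":-0.2},{"dx":0,"dy":0,"dz":0,"wx":0,"wy":0,"wz":0,"grip":-0.2},{"dx":0,"dy":0,"dz":0,"wx":0,"wy":0,"wz":0,"grip":-0.2}]'
```

```text
t: 18.0
eef_pos: [515.7, -294.0, 110.3]
tool_rot: [0.0, 1.0, -0.012, 0.001]
ft_force: [-2.2, -1.0, 1.1]
finger_gap: 0.495
grip_force: 60.9
```

```bash
python3 -m handwheel '[{"dx":0,"dy":0,"dz":-3,"wx":0,"wy":0,"wz":0,"grip":-0.2},{"dx":0,"dy":0,"dz":-6,"wx":0,"wy":0,"wz":0,"grip":-0.2},{"dx":0,"dy":0,"dz":-10,"wx":0,"wy":0,"wz":0,"grip":-0.2},{"dx":0,"dy":0,"dz":-12,"wx":0,"wy":0,"wz":0,"grip":-0.2},{"dx":0,"dy":0,"dz":-12,"wx":0,"wy":0,"wz":0,"grip":-0.2},{"dx":0,"dy":0,"dz":-12,"wx":0,"wy":0,"wz":0,"grip":-0.2},{"dx":0,"dy":0,"dz":-12,"wx":0,"wy":0,"wz":0,"grip":-0.2},{"dx":0,"dy":0,"dz":-10,"wx":0,"wy":0,"wz":0,"grip":-0.2},{"dx":0,"dy":0,"dz":-6,"wx":0,"wy":0,"wz":0,"grip":-0.2},{"dx":0,"dy":0,"dz":-3,"wx":0,"wy":0,"wz":0,"grip":-0.2},{"dx":0,"dy":0,"dz":0,"wx":0,"wy":0,"wz":0,"grip":-0.2},{"dx":0,"dy":0,"dz":0,"wx":0,"wy":0,"wz":0,"grip":-0.2},{"dx":0,"dy":0,"dz":0,"wx":0,"wy":0,"wz":0,"grip":-0.2},{"dx":0,"dy":0,"dz":0,"wx":0,"wy":0,"wz":0,"grip":-0.2}]'
python3 - <<'E'
from h import *
t=arm.get_image("top"); sc=arm.get_image("scene")
p,R,s=pose(); print("resin exp px",proj(t,p+R.apply([76,0,-5])),proj(sc,p+R.apply([76,0,-5])))
m,b=blobs(t,(18,40,80),(32,255,255),(385,135,412,166))
for c,st in b: print("resin",c,st)
m,b=blobs(sc,(15,40,60),(32,255,255),(300,120,345,160),3)
for c,st in b: print("resin sc",c,st)
a=np.radians(60); plan((618-77*np.cos(a),333-77*np.sin(a),190),goal(-30),24)
E
```

```text
t: 19.17
eef_pos: [515.3, -293.7, 195.4]
tool_rot: [-0.0, 1.0, -0.012, 0.0]
ft_force: [-0.0, -0.1, -0.2]
finger_gap: 0.496
grip_force: 60.9
resin exp px [[405.09196547 149.49297417]] [[321.82863726 121.55743459]]
resin [397.3, 143.6] [385, 135, 27, 31, 419]
resin sc [322.0, 141.4] [300, 120, 45, 40, 1308]
resin sc [338.0, 120.3] [337, 120, 3, 2, 3]
N 24 d [ 14.  -20.3   0.2] |d| 24.6 w [ 0.     -0.0001 -0.0446]
```

```bash
python3 -m handwheel '[{"dx":5,"dy":-7,"dz":0,"wx":0,"wy":0,"wz":-0.02,"grip":-0.2},{"dx":9,"dy":-13.3,"dz":0,"wx":0,"wy":0,"wz":-0.0246,"grip":-0.2},{"dx":14,"dy":-20.3,"dz":0,"wx":0,"wy":0,"wz":-0.0446,"grip":-0.2},{"dx":14,"dy":-20.3,"dz":0,"wx":0,"wy":0,"wz":-0.0446,"grip":-0.2},{"dx":14,"dy":-20.3,"dz":0,"wx":0,"wy":0,"wz":-0.0446,"grip":-0.2},{"dx":14,"dy":-20.3,"dz":0,"wx":0,"wy":0,"wz":-0.0446,"grip":-0.2},{"dx":14,"dy":-20.3,"dz":0,"wx":0,"wy":0,"wz":-0.0446,"grip":-0.2},{"dx":14,"dy":-20.3,"dz":0,"wx":0,"wy":0,"wz":-0.0446,"grip":-0.2},{"dx":14,"dy":-20.3,"dz":0,"wx":0,"wy":0,"wz":-0.0446,"grip":-0.2},{"dx":14,"dy":-20.3,"dz":0,"wx":0,"wy":0,"wz":-0.0446,"grip":-0.2},{"dx":14,"dy":-20.3,"dz":0,"wx":0,"wy":0,"wz":-0.0446,"grip":-0.2},{"dx":14,"dy":-20.3,"dz":0,"wx":0,"wy":0,"wz":-0.0446,"grip":-0.2},{"dx":14,"dy":-20.3,"dz":0,"wx":0,"wy":0,"wz":-0.0446,"grip":-0.2}]'
python3 - <<'E'
from h import *
a=np.radians(60); plan((618-77*np.cos(a),333-77*np.sin(a),190),goal(-30),14)
E
```

```text
t: 20.35
eef_pos: [625.1, -19.0, 196.3]
tool_rot: [-0.0, 0.967, 0.255, 0.001]
ft_force: [0.3, -0.4, -1.3]
finger_gap: 0.495
grip_force: 60.9
N 14 d [ 11.9 -17.2   0.5] |d| 20.9 w [ 0.0001 -0.0002 -0.0379]
```

```bash
python3 -m handwheel '[{"dx":12,"dy":-17.2,"dz":0,"wx":0,"wy":0,"wz":-0.0379,"grip":-0.2},{"dx":12,"dy":-17.2,"dz":0,"wx":0,"wy":0,"wz":-0.0379,"grip":-0.2},{"dx":12,"dy":-17.2,"dz":0,"wx":0,"wy":0,"wz":-0.0379,"grip":-0.2},{"dx":12,"dy":-17.2,"dz":0,"wx":0,"wy":0,"wz":-0.0379,"grip":-0.2},{"dx":12,"dy":-17.2,"dz":0,"wx":0,"wy":0,"wz":-0.0379,"grip":-0.2},{"dx":12,"dy":-17.2,"dz":0,"wx":0,"wy":0,"wz":-0.0379,"grip":-0.2},{"dx":12,"dy":-17.2,"dz":0,"wx":0,"wy":0,"wz":-0.0379,"grip":-0.2},{"dx":12,"dy":-17.2,"dz":0,"wx":0,"wy":0,"wz":-0.0379,"grip":-0.2},{"dx":12,"dy":-17.2,"dz":0,"wx":0,"wy":0,"wz":-0.0379,"grip":-0.2},{"dx":12,"dy":-17.2,"dz":0,"wx":0,"wy":0,"wz":-0.0379,"grip":-0.2},{"dx":12,"dy":-17.2,"dz":0,"wx":0,"wy":0,"wz":-0.0379,"grip":-0.2},{"dx":12,"dy":-17.2,"dz":0,"wx":0,"wy":0,"wz":-0.0379,"grip":-0.2},{"dx":8,"dy":-12,"dz":0,"wx":0,"wy":0,"wz":-0.025,"grip":-0.2},{"dx":4,"dy":-6,"dz":0,"wx":0,"wy":0,"wz":-0.015,"grip":-0.2},{"dx":0,"dy":0,"dz":0,"wx":0,"wy":0,"wz":0,"grip":-0.2},{"dx":0,"dy":0,"dz":0,"wx":0,"wy":0,"wz":0,"grip":-0.2},{"dx":0,"dy":0,"dz":0,"wx":0,"wy":0,"wz":0,"grip":-0.2}]'
python3 - <<'E'
from h import *
p,R,s=pose(); print("resin calc",p+R.apply([77,0,0])); a=np.radians(60); plan((618-77*np.cos(a),333-77*np.sin(a),142),goal(-30),6)
E
```

```text
t: 21.77
eef_pos: [589.7, 244.0, 196.1]
tool_rot: [0.001, 0.877, 0.481, 0.001]
ft_force: [0.4, -0.1, -1.9]
finger_gap: 0.494
grip_force: 60.9
resin calc [631.03702121 308.92730369 196.15054717]
N 6 d [ 2.3 -3.4  9. ] |d| 9.9 w [ 0.0004 -0.     -0.0073]
```

```bash
python3 -m handwheel '[{"dx":2.3,"dy":-3.4,"dz":5,"wx":0,"wy":0,"wz":-0.007,"grip":-0.2},{"dx":2.3,"dy":-3.4,"dz":9,"wx":0,"wy":0,"wz":-0.007,"grip":-0.2},{"dx":2.3,"dy":-3.4,"dz":12,"wx":0,"wy":0,"wz":-0.007,"grip":-0.2},{"dx":2.3,"dy":-3.4,"dz":12,"wx":0,"wy":0,"wz":-0.007,"grip":-0.2},{"dx":2.3,"dy":-3.4,"dz":9,"wx":0,"wy":0,"wz":-0.007,"grip":-0.2},{"dx":2.3,"dy":-3.4,"dz":5,"wx":0,"wy":0,"wz":-0.007,"grip":-0.2},{"dx":0,"dy":0,"dz":2,"wx":0,"wy":0,"wz":0,"grip":-0.2},{"dx":0,"dy":0,"dz":0,"wx":0,"wy":0,"wz":0,"grip":-0.2},{"dx":0,"dy":0,"dz":0,"wx":0,"wy":0,"wz":0,"grip":-0.2},{"dx":0,"dy":0,"dz":0,"wx":0,"wy":0,"wz":0,"grip":-0.2}]'
python3 - <<'E'
from h import *
p,R,s=pose(); print("resin calc",p+R.apply([77,0,0]))
sc=arm.get_image("scene"); o=cv2.resize(sc["frame"][170:370,170:370],None,fx=3,fy=3,interpolation=cv2.INTER_CUBIC); cv2.imwrite("pics/d1.png",o)
print("px of calc, rim centre",proj(sc,[p+R.apply([77,0,-6]),[618,333,86]]))
E
```

```text
t: 22.6
eef_pos: [579.3, 268.0, 142.8]
tool_rot: [0.001, 0.866, 0.5, 0.001]
ft_force: [-0.2, 0.1, -1.2]
finger_gap: 0.496
grip_force: 60.9
resin calc [617.7749079  334.63728626 142.92729827]
px of calc, rim centre [[213.82639665 241.0195807 ]
 [218.62779954 257.08589371]]
```

View pics/d1.png

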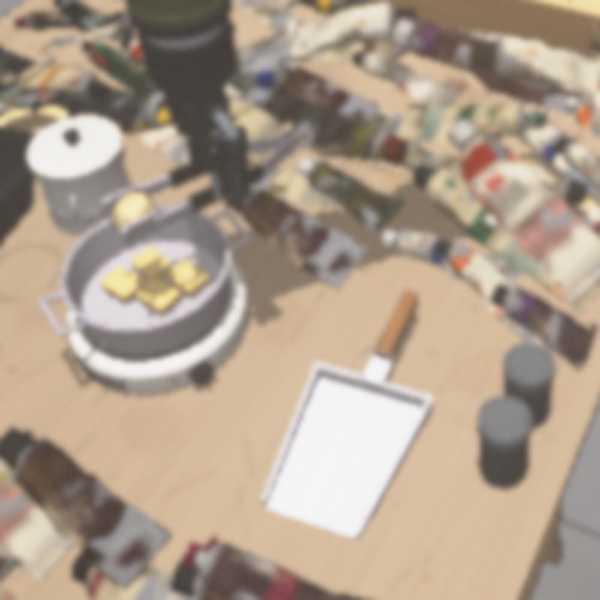

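The picture shows the resin held in the jaws at crop (133,210), pixel (214,240), which matches the computed spot above the pan's centre. The four wax blocks are in the pan, and the tray is empty and flat at (350,450). Hand in.

```bash
python3 -c "
from rig import arm
print(arm.finish_job())"
```

```text
the job is handed in; nothing more can be done
None
```

The job is handed in, though no verdict came back: the last picture shows all four wax blocks in the pan, the empty tray flat on the table and let go, and the resin held in the gripped tongs about 45 mm above the pan's rim, over its centre.

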